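Ring the kitchen and hold the dish lift's dial on its third click

ROBOT

A 7-joint arm with a two-finger parallel gripper is mounted at the origin on a cart in front of the work surface, level with it; the furniture and walls round the work are solid. World frame = base frame: x ahead of the robot, y to its left, z up, the work surface at z = 0. Lengths are in m, angles in rad, forces in N, time in s.
With the tool pointing down it reaches from about 0.4 to 0.9 m from the base axis. Payload 5.5 kg.
Tool frame: the origin (TCP) lies midway between the tips of the shut fingers; the grasp point (between the pads) lies 19 mm behind it; y points along the fingers, x is the direction in which the jaws open and shut, and the axes are right-handed (so a half turn about y gives the same grasp; the last joint's range is limited). The gripper opens to 92 mm and grips with 3 to 60 N. Pads are 19 mm wide; open, the fingers measure 130 mm over their backs; the gripper's body (75 mm by 190 mm) begins 47 mm behind the grasp point.
Start: joints at [1.531, 0.501, -0.427, 1.55, 0.221, 1.138, -0.21], TCP at [0.194, -0.62, 0.227] pointing down, gripper open.
Joint ranges: [-2.88, 2.88], [-0.31, 2.03], [-1.54, 1.56], [0.2, 2.42], [-1.41, 4.55], [0.19, 2.02], [-2.57, 2.57]. Speed limits (rad/s): [2.57, 2.57, 3.14, 3.14, 3.14, 3.14, 3.14].

INTERFACE

Orientations are given as a unit quaternion [w, x, y, z].
In Python, from workcell import observe, grab_frame, get_calibration, sign_off, boxes_of, masks_of gives the robot as it stands.
- The arm moves only by the tool carry_out, never from a script. Its argument "targets" is a list that holds one entry, the list of rows, each a list of 7 numbers: the turn, a rotation vector about the world's x, y, z in rad, then the shift along the world's x, y, z in cm, then the finger opening in cm, from 0 to 9.18. A call has 1 to 20 rows; each row shifts and turns the commanded pose from where the row before left it; what a row does not reach is not made up. A row lasts 1/8 s, in which the tool goes at most 62.5 mm and 10.7 degrees, less where a joint would pass 70% of its speed; a pose out of reach is approached as far as the arm can. A call is refused whole if a number of a shift passes 6.25 or a number of a turn 0.188, either way. A call with a gripper value outside its range is refused whole. The fingers move at their own pace and stop on an object; "squeeze" is the grip in N (left out, the last holds). Time passes only in rows, so rows that do not move let the fingers close. It gives the time, the measured TCP pose, the force and the opening at its end, in the units of the state.
- observe(): the state, without advancing time (a new reading comes with each control period).
- grab_frame(name): name is "side" or "top" or "wrist"; returns (picture, depth): 480x640x3 uint8, blue, green, red; 480x640 float32, m along the optical axis (not along the pixel's ray), 0 where there is no reading.
- get_calibration(name): a dict with "camera_matrix" (3x3 intrinsics, pixels), "eye" and "rotation" of the camera in the world; the wrist camera has in their place "mount" (4x4, takes a point from camera to tool coordinates, whose origin is the TCP and whose axes are the tool frame's). Camera axes: x right, y down, z forward; pixel columns grow to the right and rows downward; lengths in m; the calibration is good to about 2 mm. A picture is of the moment at which its call begins: read the wrist's pose just before it. get_calibration takes no time and is no camera call.
- sign_off(): hands the job in, once; it reports no verdict.
Trained networks look in the newest picture that a camera, given by its name, has taken for a name from the list of things; names that differ only in an ending like _2 or _b are one class to them, and where a whole thing is asked for, a point or a joint stands for the part that bears it (a point fixed in the world has none). Each returns a list of dicts, best first, with "p" (0 to 1); they miss things now and then, are a little off and sometimes report something else, mostly with a low value. They report only what shows in the picture. A call takes as long as a camera call. They do not tell look-alikes from the thing itself.
- boxes_of(label, camera): "centre" ([column, row] in pixels, amid what is visible of it).
- masks_of(label, camera): "mask" (480x640 bool, what is visible of it) and "centre" ([column, row] in pixels, amid what is visible of it).
The state is a dict: "t": time; "qpos": joint angles; "joint_vel": joint speeds; "tau": joint torques, N m; "eef_pos": TCP position; "ee_rot": TCP orientation; "force": force on the tool from outside, world axes, zero at the start; "torque": the same for the moment, N m; "width": opening from 0.0 (shut) to 1.0 (fully open).
Only numpy, scipy, OpenCV 4.12 (cv2) and the standard library are available. Lean on these libraries where they do the work, as an engineer would, in place of code of your own. Each camera call takes 0.05 s, during which the arm holds its last target. There are 200 camera calls.

TASK

Send the dish lift up: first warn the kitchen by pressing the counter bell's button right down to its stop and letting it come up again. Then, with the fingers, turn the red spring-return dial on the grey control box clockwise past its first two clicks to the third (three green dots) and keep holding it there: finish while still holding it against its spring, or the lift stops. Leave the bell standing where it is and the other things on the counter undisturbed.

Things in the scene. Friction and masses are not known exactly. Their poses are not given: they have to be found in the camera images.
- call_bell: Loose counter bell, 0.16 kg: silver dome on a black foot 82 mm across, left or right of the control box. Origin: centre of its underside; z up; round. On its axis stands the button, a brass plunger 16 mm across, its top 67 mm above the counter, that goes 5 mm down; the rigid dome reaches 50 mm.
- call_bell_button (a joint): Travel of the bell's button in m: 0 up, 0.005 fully down at its stop. Pressing it to the stop takes about 8 N; its spring lifts it again when released.
- control_box: Grey control box fixed to the counter, 132 x 132 x 50 mm. Origin: centre of its underside; z up; +x away from the operator. The red dial on its top turns about the vertical axis through this origin. Scale round the dial, from above: black stroke (rest) 0.6 rad counter-clockwise of +x, then clockwise every 0.4 rad one dot, two dots, three green dots (0.6 rad clockwise of +x).
- dial_grip (a point): Point on the dial's axis inside its red grip bar, 83 mm above the counter. The frame turns with the dial: x along the bar to its pointer end (white line), y across, z up. The bar is 56 mm long, 14 mm thick and reaches from 59 to 95 mm above the counter; below it a black disc 54 mm across, top at 59 mm.
- lift_dial (a joint): Turn of the dial in rad: 0 at rest, grows clockwise seen from above (its yaw falls as much). Clicks at 0.4, 0.8 and 1.2; end stop 1.25. A spring turns it back to 0 from any click when let go; turning it takes about 0.05 N m at the start and 0.10 N m at the third click, 0.02 N m more or less between clicks.
- can_1: Bystander: drink can, 66 mm across, 115 mm high, loose. Origin: centre of its underside. Leave alone.
- dip_red: Bystander: small red dip cup, 69 mm across, 34 mm high, loose. Origin: centre of its underside. Leave alone.
Not all that is in view belongs to the job. Leave any blue or turquoise look-alike of the call_bell alone.

How it is judged:
On the way, in this order (a step that is already met when the one before it is completed fails the run):
1. the bell's button is pressed down to its stop (value of joint call_bell_button above 0.0042 m), for 0.05 s.
2. the bell's button has come up again, the dial not yet turned (value of joint call_bell_button below 0.001 m and value of joint lift_dial below 0.2 rad), for 0.05 s.
3. the dial is on its third click (value of joint lift_dial above 1.08 rad), for 0.3 s.
At the end, for the whole second after the job is handed in: Through the last second the fingers, within 70 mm of the dial bar's middle and pressing with over 0.5 N, hold the dial still (under 0.2 rad/s) at the third click (over 1.08 rad); the bell's button is up (under 1 mm) and the bell upright within 30 mm of where it stood (value of joint lift_dial above 1.08 rad and velocity of joint lift_dial between -0.2 and 0.2 rad/s and contact force between the fingers and control_box above 0.5 N and distance between the grasp point and dial_grip below 0.07 m and value of joint call_bell_button below 0.001 m and distance of call_bell from where it was at the start of the episode below 0.03 m and angle between call_bell's own z axis and vertical below 0.1 rad); the arm keeps its last pose, push and grip.
It fails at once if the bell is tipped or shoved away (angle between call_bell's own z axis and vertical above 0.3 rad or distance of call_bell from where it was at the start of the episode above 0.05 m).
It fails at once if the drink can or the red dip cup is shifted by more than 30 mm (distance of any of can_1, dip_red from where it was at the start of the episode above 0.03 m).
It also fails if it takes over 51 s, if anything falls off the work surface, if the arm or the gripper's body presses on something with over 40 N, if the wrist force passes 120 N, or if a joint passes its speed limit or range.

## Working session

There is one attempt and no reset: what is moved stays moved. The work goes in short steps, Python scripts to look and compute and a tool call to move; the robot and the scene stay as the last step left them, time stands still between calls to the robot, and variables do not carry over. Pictures are saved under pics/ and viewed, about 8 in all and at most 12, crops included, and the job is handed in when it is done.

Besides the shell and the picture viewer there is one more tool, called after ">>>" as a command line: name --argument value ..., lists and objects as JSON in quotes. carry_out: Moves the arm, as the interface text tells. Its arguments: {"type":"object","properties":{"targets":{"type":"array","items":{"type":"array","items":{"type":"array","items":{"type":"number"}}}},"squeeze":{"type":"number"}},"required":["targets"]}

```bash
mkdir -p pics
cat > h.py <<'E'
import numpy as np, cv2
from workcell import *
def world(cam,px,depth,K,c):
    u,v=px; z=depth
    p=np.array([(u-K[0,2])*z/K[0,0],(v-K[1,2])*z/K[1,1],z])
    return np.array(c["rotation"])@p+np.array(c["eye"])
def cloud(cam,d):
    c=get_calibration(cam);K=np.array(c["camera_matrix"])
    v,u=np.mgrid[0:480,0:640]
    P=np.stack([(u-K[0,2])*d/K[0,0],(v-K[1,2])*d/K[1,1],d],-1)
    return P@np.array(c["rotation"]).T+np.array(c["eye"])
E
python3 - <<'E'
from h import *
s=observe();print({k:np.round(s[k],3) for k in s})
for cam in("top","side"):
    im,d=grab_frame(cam);cv2.imwrite(f"pics/{cam}0.png",im)
    W=cloud(cam,d);np.save(cam+".npy",W)
    print(cam,get_calibration(cam)["eye"])
    for n in("call_bell","control_box","can_1","dip_red"):
        for r in masks_of(n,cam)[:3]:
            m=r["mask"]&(d>0);p=W[m]
            print(cam,n,round(r["p"],2),np.round(r["centre"]),m.sum(),np.round(np.median(p,0),3),np.round(np.percentile(p,[2,98],0),3).tolist())
E
```

```text
{'t': np.float64(0.0), 'qpos': array([ 1.531,  0.502, -0.427,  1.551,  0.221,  1.138, -0.21 ]), 'joint_vel': array([-0.   , -0.   ,  0.001, -0.001, -0.001,  0.001,  0.001]), 'tau': array([ 0.0000e+00, -5.6659e+01, -5.8160e+00, -2.7911e+01, -6.8000e-02,
        3.1000e-02,  0.0000e+00]), 'eef_pos': array([ 0.194, -0.62 ,  0.226]), 'ee_rot': array([ 0.57 , -0.569,  0.419, -0.418]), 'force': array([0.389, 0.025, 0.24 ]), 'torque': array([ 0.011, -0.042, -0.011]), 'width': np.float64(0.997)}Traceback (most recent call last):
  File "<stdin>", line 5, in <module>
  File "h.py", line 11, in cloud
    return P@np.array(c["rotation"]).T+np.array(c["eye"])
           ~^~~~~~~~~~~~~~~~~~~~~~~~~~
ValueError: matmul: Input operand 1 has a mismatch in its core dimension 0, with gufunc signature (n?,k),(k,m?)->(n?,m?) (size 4 is different from 3)
```

```bash
ls pics
```

```text
top0.png
```

View pics/top0.png

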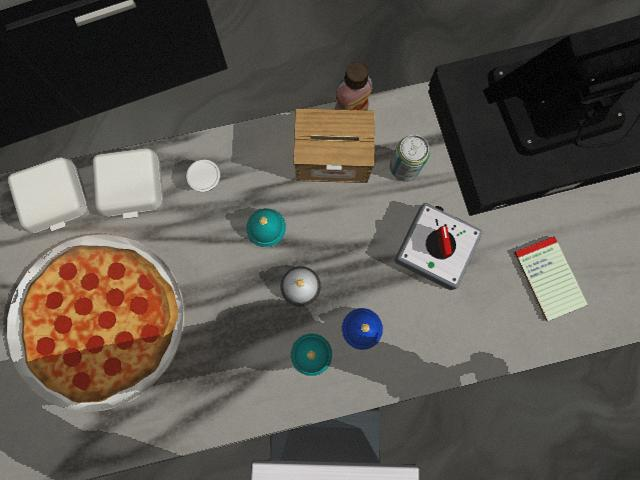

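The top view shows four bells: silver (300,286), turquoise (266,228) and (312,355), and blue (362,328). The silver one fits. The control box is at (440,245) and the can at (410,157). The camera rotation comes as a quaternion, so I'm fixing my helper.

```bash
sed -i 's/np.array(c\["rotation"\])/rot(c["rotation"])/' h.py
cat >> h.py <<'E'
from scipy.spatial.transform import Rotation as R
def rot(q): return R.from_quat(np.array(q),scalar_first=True).as_matrix()
E
python3 - <<'E'
from h import *
for cam in("top","side"):
    im,d=grab_frame(cam);cv2.imwrite(f"pics/{cam}0.png",im)
    W=cloud(cam,d);np.save(cam+".npy",W)
    print(cam,get_calibration(cam))
    for n in("call_bell","call_bell_button","control_box","dial_grip","can_1","dip_red"):
        for r in masks_of(n,cam)[:4]:
            m=r["mask"]&(d>0);p=W[m]
            print(cam,n,round(r["p"],2),np.round(r["centre"]),m.sum(),np.round(np.median(p,0),3),np.round(np.percentile(p,[2,98],0),3).tolist())
    if cam=="top":
        cv2.imwrite("pics/crop.png",cv2.resize(im[180:380,230:490],None,fx=3,fy=3,interpolation=cv2.INTER_CUBIC))
        hsv=cv2.cvtColor(im,cv2.COLOR_BGR2HSV)
        m=((hsv[...,0]<8)|(hsv[...,0]>172))&(hsv[...,1]>150)&(hsv[...,2]>90)&(W[...,2]>.07); m[:, :400]=0; m[:,490:]=0
        p=W[m]; print("red",m.sum(),p.mean(0)); r=cv2.minAreaRect(p[:,:2].astype(np.float32)*1000); print(r,p.min(0),p.max(0))
        b=(W[...,2]>.045)&(W[...,2]<.054); b[:, :380]=0; b[:,500:]=0;b[:190]=0;b[300:]=0
        print("box",cv2.minAreaRect(W[b][:,:2].astype(np.float32)*1000),b.sum())
        g=W[262:310,275:325]; k=g[...,2]>.06; print("btn",g[k].mean(0),k.sum()); k=g[...,2]>.012; print("bell circ",cv2.minEnclosingCircle(g[k][:,:2].astype(np.float32)*1000))
E
```

```text
top {'camera_matrix': array([[521.61869022,   0.        , 318.74210667],
       [  0.        , 521.61869022, 239.37279565],
       [  0.        ,   0.        ,   1.        ]]), 'eye': array([0.37635365, 0.0494615 , 1.05789084]), 'rotation': array([-0.06659315,  0.71410344, -0.69303492,  0.07296737])}
top call_bell 0.94 [302. 288.] 1341 [0.486 0.077 0.035] [[0.452, 0.04, -0.001], [0.528, 0.114, 0.065]]
top call_bell 0.89 [364. 329.] 1328 [ 0.408 -0.044  0.036] [[0.373, -0.084, 0.002], [0.445, -0.011, 0.065]]
top call_bell 0.74 [268. 229.] 1200 [0.602 0.15  0.036] [[0.572, 0.117, 0.002], [0.64, 0.19, 0.065]]
top call_bell 0.67 [314. 353.] 1408 [0.357 0.051 0.036] [[0.32, 0.014, -0.0], [0.393, 0.089, 0.065]]
top call_bell_button 0.57 [299. 284.] 60 [0.49  0.077 0.065] [[0.483, 0.07, 0.047], [0.497, 0.084, 0.068]]
top call_bell_button 0.43 [366. 327.] 64 [ 0.409 -0.048  0.064] [[0.402, -0.055, 0.046], [0.418, -0.041, 0.068]]
top call_bell_button 0.37 [262. 220.] 66 [0.61  0.156 0.064] [[0.603, 0.147, 0.046], [0.618, 0.167, 0.067]]
top control_box 0.73 [441. 246.] 4676 [ 0.57 -0.19  0.05]
[... 1765 characters left out ...]
9 [0.609 0.158 0.062] [[0.605, 0.155, 0.054], [0.614, 0.162, 0.066]]
side control_box 0.87 [325. 218.] 2250 [ 0.576 -0.16   0.046] [[0.499, -0.23, 0.001], [0.657, -0.112, 0.091]]
side control_box 0.19 [230. 330.] 1204 [0.706 0.295 0.031] [[0.678, 0.256, 0.005], [0.738, 0.317, 0.033]]
side dial_grip 0.64 [325. 204.] 406 [ 0.578 -0.189  0.071] [[0.554, -0.196, 0.052], [0.603, -0.17, 0.093]]
side dial_grip 0.17 [227. 330.] 1192 [0.707 0.296 0.031] [[0.679, 0.256, 0.005], [0.739, 0.317, 0.033]]
side can_1 0.85 [253. 201.] 552 [ 0.736 -0.118  0.101] [[0.718, -0.16, 0.017], [0.777, -0.101, 0.113]]
side dip_red 0.71 [227. 329.] 1157 [0.706 0.295 0.031] [[0.678, 0.256, 0.006], [0.737, 0.317, 0.033]]
```

View pics/crop.png

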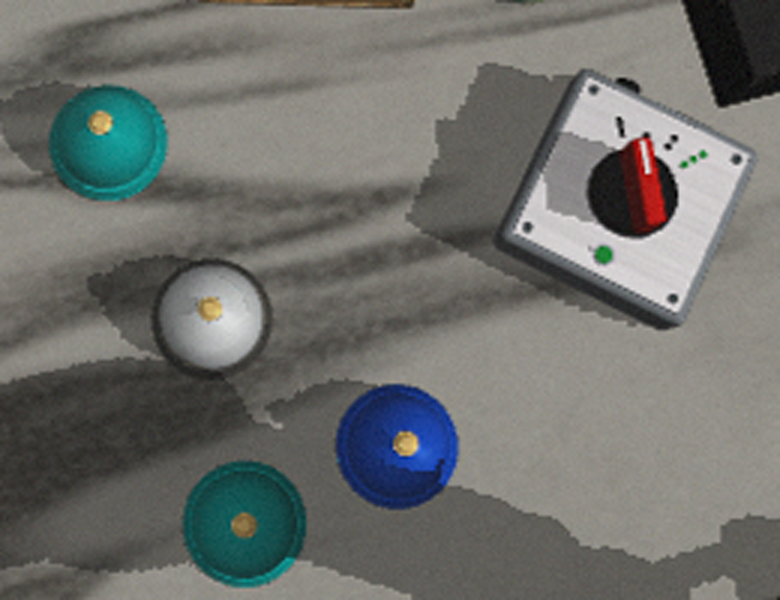

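View pics/side0.png

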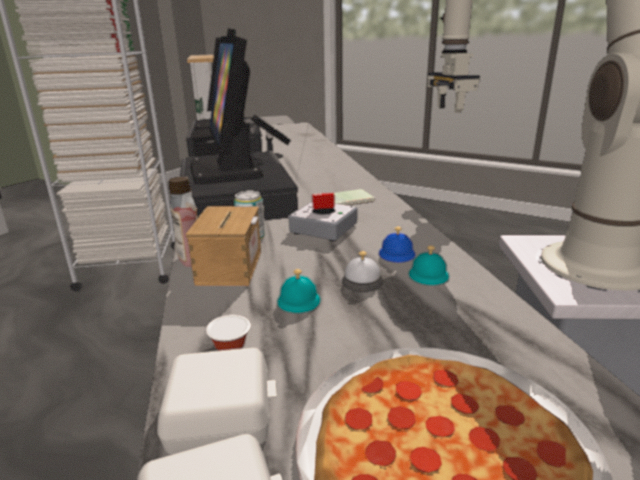

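The silver bell (crop 211,307) is the only one with a silver dome and black foot, so it's the target. The other three are coloured look-alikes. The red bar's pointer is at crop (645,150), at rest. The side view agrees: silver bell at (364,277), dial at (325,204). Next I'll check tool yaw and clearance near the dial.

Run:
```python
from h import *
s=observe();M=rot(s["ee_rot"]);print(M.round(3))
print("xyaw",np.arctan2(M[1,0],M[0,0]))
for cam in("top","side"):
    W=np.load(cam+".npy").reshape(-1,3)
    for c in((.576,-.196),(.49,.077)):
        dd=np.hypot(W[:,0]-c[0],W[:,1]-c[1])
        k=(W[:,2]>.11)&(dd<.22)&(W[:,2]<.6)
        print(cam,c,k.sum(),W[k][np.argsort(dd[k])[:300:30]].round(3).tolist())
    b=W[(abs(W[:,2]-.05)<.004)&(np.hypot(W[:,0]-.576,W[:,1]+.196)<.1)]
    print(cam,cv2.minAreaRect(b[:,:2].astype(np.float32)*1000))
```

```text
[[ 0.298  0.     0.954]
 [-0.954 -0.     0.298]
 [ 0.    -1.     0.   ]]
xyaw -1.2679339142111423
top (0.576, -0.196) 2370 [[0.723, -0.144, 0.111], [0.727, -0.132, 0.111], [0.735, -0.144, 0.112], [0.738, -0.139, 0.114], [0.743, -0.148, 0.111], [0.736, -0.121, 0.112], [0.749, -0.148, 0.112], [0.743, -0.124, 0.114], [0.754, -0.144, 0.11], [0.755, -0.14, 0.111]]
top (0.49, 0.077) 5 [[0.703, 0.028, 0.112]]
top ((588.9183959960938, -201.86959838867188), (131.14208984375, 159.8814697265625), 64.88201904296875)
side (0.576, -0.196) 709 [[0.726, -0.142, 0.111], [0.748, -0.161, 0.113], [0.743, -0.108, 0.113], [0.763, -0.136, 0.111], [0.76, -0.273, 0.426], [0.757, -0.109, 0.113], [0.764, -0.269, 0.443], [0.766, -0.269, 0.426], [0.768, -0.266, 0.445], [0.769, -0.268, 0.389]]
side (0.49, 0.077) 3 [[0.704, 0.036, 0.111]]
side ((590.391357421875, -199.5272216796875), (127.27149963378906, 158.39437866210938), 64.76959228515625)
```

>>> carry_out --targets '[[[0, 0, 0, 1.4, 3.4, 0, 0], [0, 0, 0, 1.4, 3.4, 0, 0], [0, 0, 0, 1.4, 3.4, 0, 0], [0, 0, 0, 1.4, 3.4, 0, 0], [0, 0, 0, 1.4, 3.4, 0, 0], [0, 0, 0, 1.4, 3.4, 0, 0], [0, 0, 0, 1.4, 3.4, 0, 0], [0, 0, 0, 1.4, 3.4, 0, 0], [0, 0, 0, 1.4, 3.4, 0, 0], [0, 0, 0, 1.4, 3.4, 0, 0]]]' --squeeze 30

```text
t: 2.0
eef_pos: [0.3344, -0.2794, 0.227]
ee_rot: [-0.57, 0.57, -0.419, 0.419]
force: [0.9, 0.2, 0.9]
width: 0.011
```

>>> carry_out --targets '[[[0, 0, 0, 1.56, 3.56, 0, 0], [0, 0, 0, 1.56, 3.56, 0, 0], [0, 0, 0, 1.56, 3.56, 0, 0], [0, 0, 0, 1.56, 3.56, 0, 0], [0, 0, 0, 1.56, 3.56, 0, 0], [0, 0, 0, 1.56, 3.56, 0, 0], [0, 0, 0, 1.56, 3.56, 0, 0], [0, 0, 0, 1.56, 3.56, 0, 0], [0, 0, 0, 1.56, 3.56, -2, 0], [0, 0, 0, 1.56, 3.56, -2, 0], [0, 0, 0, 0, 0, -3, 0], [0, 0, 0, 0, 0, -2.5, 0], [0, 0, 0, 0, 0, 0, 0]]]'

```text
t: 3.62
eef_pos: [0.4884, 0.0755, 0.1303]
ee_rot: [-0.569, 0.571, -0.42, 0.418]
force: [-0.2, 0.5, 0.9]
width: 0.005
```

Run:
```python
from h import *
s=observe();print(s["qpos"].round(3),s["eef_pos"].round(4))
im,d=grab_frame("wrist");c=get_calibration("wrist");K=c["camera_matrix"];T=np.array(c["mount"])
M=rot(s["ee_rot"])
a=[]
for r in masks_of("call_bell","wrist")+masks_of("call_bell_button","wrist"):
    v,u=np.nonzero(r["mask"]&(d>0));z=d[v,u]
    P=np.stack([(u-K[0,2])*z/K[0,0],(v-K[1,2])*z/K[1,1],z],-1)@T[:3,:3].T+T[:3,3]
    P=P@M.T+s["eef_pos"];print(round(r["p"],2),r["centre"],np.median(P,0).round(4),np.percentile(P,[2,98],0).round(3).tolist())
    t=P[P[:,2]>.06];print(" top",len(t),t.mean(0).round(4) if len(t) else "")
a=np.hstack([im]);cv2.imwrite("pics/w1.png",im)
```

```text
[ 0.473  0.447 -0.825  2.008  0.427  0.87  -1.854] [0.4884 0.0755 0.1303]
0.98 [258.3, 29.2] [0.5901 0.143  0.0345] [[0.57, 0.116, 0.004], [0.615, 0.182, 0.048]]
 top 0 
0.86 [488.5, 365.4] [ 0.4317 -0.0678  0.0322] [[0.425, -0.082, 0.005], [0.437, -0.059, 0.041]]
 top 0 
0.69 [315.7, 217.8] [0.4991 0.0817 0.0409] [[0.467, 0.044, 0.005], [0.526, 0.115, 0.066]]
 top 615 [0.4901 0.0786 0.0687]
0.44 [318.6, 357.9] [0.3899 0.0447 0.0113] [[0.386, 0.044, 0.009], [0.392, 0.046, 0.013]]
 top 0 
0.66 [313.9, 243.6] [0.4898 0.0787 0.0654] [[0.482, 0.071, 0.049], [0.496, 0.086, 0.068]]
 top 588 [0.4897 0.0785 0.0655]
```

View pics/w1.png

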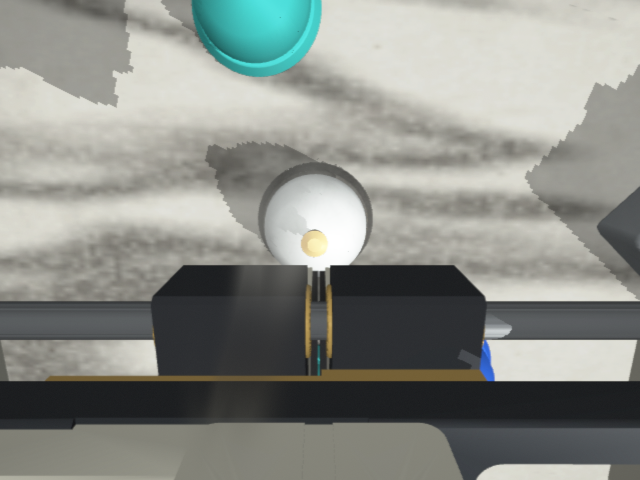

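The wrist view shows the silver bell just ahead of the shut fingers. Its brass button is at (314,243), about 3 mm off in +y. Correcting and going down.

>>> carry_out --targets '[[[0, 0, 0, 0.15, 0.3, -2, 0], [0, 0, 0, 0, 0, -2, 0], [0, 0, 0, 0, 0, -1.3, 0], [0, 0, 0, 0, 0, -0.5, 0], [0, 0, 0, 0, 0, -0.3, 0], [0, 0, 0, 0, 0, -0.3, 0], [0, 0, 0, 0, 0, -0.2, 0], [0, 0, 0, 0, 0, -0.2, 0], [0, 0, 0, 0, 0, 0, 0]]]'

```text
t: 4.9
eef_pos: [0.4917, 0.0787, 0.0641]
ee_rot: [0.57, -0.57, 0.419, -0.419]
force: [-0.7, 0.4, 4.2]
width: 0.003
```

>>> carry_out --targets '[[[0, 0, 0, -0.1, 0, -0.2, 0], [0, 0, 0, 0, 0, -0.2, 0], [0, 0, 0, 0, 0, -0.2, 0], [0, 0, 0, 0, 0, 0, 0], [0, 0, 0, 0, 0, 0, 0]]]'

```text
t: 5.52
eef_pos: [0.492, 0.0787, 0.0617]
ee_rot: [-0.57, 0.57, -0.417, 0.42]
force: [-11.2, -3.8, 43.9]
width: 0.007
```

Well past 8 N, so the button is at its stop. Lifting straight up and checking.

>>> carry_out --targets '[[[0, 0, 0, 0, 0, -0.0, 0], [0, 0, 0, 0, 0, 0.5, 0], [0, 0, 0, 0, 0, 1, 0], [0, 0, 0, 0, 0, 2, 0], [0, 0, 0, 0, 0, 4, 0], [0, 0, 0, 0, 0, 4, 0], [0, 0, 0, 0, 0, 3, 0], [0, 0, 0, 0, 0, 0, 0]]]'

```text
t: 6.52
eef_pos: [0.492, 0.079, 0.2055]
ee_rot: [0.571, -0.569, 0.417, -0.42]
force: [0.4, -0.3, -0.3]
width: 0.006
```

```bash
cat >> h.py <<'E'
def wrist(name):
    s=observe();im,d=grab_frame("wrist");c=get_calibration("wrist");K=c["camera_matrix"];T=np.array(c["mount"]);M=rot(s["ee_rot"])
    v,u=np.mgrid[0:480,0:640]
    P=np.stack([(u-K[0,2])*d/K[0,0],(v-K[1,2])*d/K[1,1],d],-1)@T[:3,:3].T+T[:3,3]
    cv2.imwrite(f"pics/{name}.png",im)
    return s,im,d,P@M.T+s["eef_pos"]
E
python3 - <<'E'
from h import *
s,im,d,W=wrist("w2");print(s["qpos"].round(3),s["eef_pos"].round(4))
for r in masks_of("call_bell_button","wrist")[:2]:
    P=W[r["mask"]&(d>0)];print(round(r["p"],2),r["centre"],np.median(P,0).round(4),P[:,2].max())
E
```

```text
[ 0.547  0.341 -0.903  1.94   0.318  1.004 -1.768] [0.492  0.079  0.2055]
0.78 [261.7, 22.1] [0.6082 0.1541 0.0657] 0.06864006743658774
0.77 [318.1, 222.2] [0.4899 0.0787 0.0653] 0.06826879467227995
```

>>> carry_out --targets '[[[0, 0, 0.177, 0.5, -1.62, 0, 5], [0, 0, 0.177, 0.5, -1.62, 0, 5], [0, 0, 0.177, 0.5, -1.62, 0, 5], [0, 0, 0.177, 0.5, -1.62, 0, 5], [0, 0, 0.177, 0.5, -1.62, 0, 5], [0, 0, 0.177, 0.5, -1.62, 0, 5], [0, 0, 0.177, 0.5, -1.62, 0, 5], [0, 0, 0.177, 0.5, -1.62, 0, 5], [0, 0, 0.177, 0.5, -1.62, 0, 5], [0, 0, 0.177, 0.5, -1.62, 0, 5], [0, 0, 0.177, 0.5, -1.62, 0, 5], [0, 0, 0.177, 0.5, -1.62, 0, 5], [0, 0, 0.177, 0.5, -1.62, 0, 5], [0, 0, 0.177, 0.5, -1.62, 0, 5], [0, 0, 0.177, 0.5, -1.62, 0, 5], [0, 0, 0.177, 0.5, -1.62, 0, 5], [0, 0, 0.177, 0.4, -1.6, 0, 5], [0, 0, 0, 0, 0, 0, 5]]]'

```text
t: 8.88
eef_pos: [0.5736, -0.1974, 0.2006]
ee_rot: [-0.458, 0.455, 0.54, -0.54]
force: [-0.9, 0.0, -0.4]
width: 0.542
```

```bash
cat >> h.py <<'E'
def red(im,W):
    hsv=cv2.cvtColor(im,cv2.COLOR_BGR2HSV)
    m=((hsv[...,0]<8)|(hsv[...,0]>172))&(hsv[...,1]>140)&(hsv[...,2]>70)&(W[...,2]>.087)&(W[...,2]<.103)&(np.hypot(W[...,0]-.576,W[...,1]+.196)<.05)
    P=W[m];r=cv2.minAreaRect(P[:,:2].astype(np.float32)*1000);print("red",m.sum(),r,P.mean(0).round(4))
E
python3 - <<'E'
from h import *
s,im,d,W=wrist("w3");M=rot(s["ee_rot"]);print(s["qpos"].round(3),s["eef_pos"].round(4),"xyaw",np.arctan2(M[1,0],M[0,0]))
red(im,W)
E
```

```text
[ 1.156  0.903 -1.414  1.67   0.905  1.388  1.342] [ 0.5736 -0.1974  0.2006] xyaw 1.7374124519312082
red 1315 ((574.1265258789062, -195.72171020507812), (53.765380859375, 12.95145320892334), 9.335169792175293) [ 0.5707 -0.1964  0.0947]
```

View pics/w3.png

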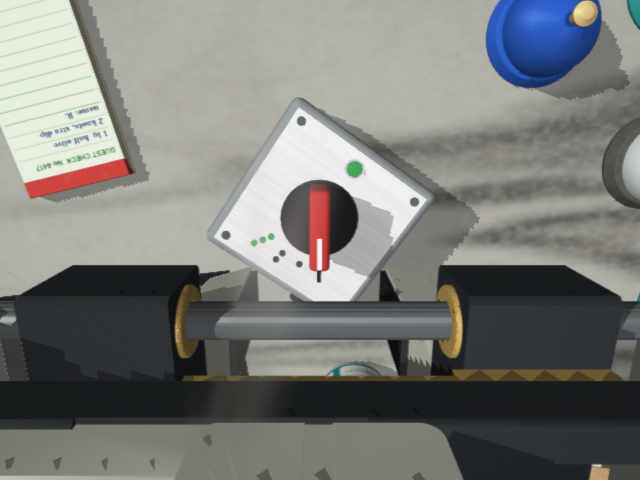

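The bar (320,228) is lined up with the jaws, its white pointer end is at the black stroke (320,275), and the measured yaw is 0.16. Descending.

>>> carry_out --targets '[[[0, 0, 0, 0.1, 0.15, -2, 5], [0, 0, 0, 0, 0, -3, 5], [0, 0, 0, 0, 0, -3, 5], [0, 0, 0, 0, 0, -2.4, 5], [0, 0, 0, 0, 0, -1.5, 5], [0, 0, 0, 0, 0, -1.0, 5], [0, 0, 0, 0, 0, -0.3, 5], [0, 0, 0, 0, 0, 0, 5]]]'

```text
t: 9.93
eef_pos: [0.5758, -0.1951, 0.0712]
ee_rot: [-0.456, 0.456, 0.541, -0.54]
force: [0.8, 0.5, 0.2]
width: 0.545
```

Run:
```python
from h import *
s=observe();M=rot(s["ee_rot"]);print(s["qpos"].round(3),s["eef_pos"].round(4),"xyaw",np.arctan2(M[1,0],M[0,0]),s["force"])
```

```text
[ 1.098  1.029 -1.269  1.757  1.06   1.217  1.259] [ 0.5758 -0.1951  0.0712] xyaw 1.7408508292870937 [0.78104309 0.45888218 0.17061371]
```

>>> carry_out --targets '[[[0, 0, 0, 0, 0, -0.5, 5], [0, 0, 0, -0.1, 0, 0, 3], [0, 0, 0, 0, 0, 0, 0.5], [0, 0, 0, 0, 0, 0, 0.5], [0, 0, 0, 0, 0, 0, 0.5], [0, 0, 0, 0, 0, 0, 0.5], [0, 0, 0, 0, 0, 0, 0.5], [0, 0, 0, 0, 0, 0, 0.5]]]' --squeeze 30

```text
t: 10.92
eef_pos: [0.5746, -0.1962, 0.0659]
ee_rot: [0.456, -0.456, -0.54, 0.541]
force: [2.4, -5.2, 1.1]
width: 0.153
```

Gripped: opening is about 14 mm, matching the bar. Turning clockwise.

>>> carry_out --targets '[[[0, 0, -0.1, 0, 0, 0, 0.5], [0, 0, -0.1, 0, 0, 0, 0.5], [0, 0, -0.1, 0, 0, 0, 0.5], [0, 0, -0.1, 0, 0, 0, 0.5], [0, 0, -0.1, 0, 0, 0, 0.5], [0, 0, -0.1, 0, 0, 0, 0.5], [0, 0, 0, 0, 0, 0, 0.5]]]'

```text
t: 11.8
eef_pos: [0.5747, -0.196, 0.0659]
ee_rot: [-0.595, 0.596, 0.382, -0.382]
force: [2.2, -4.3, -1.0]
width: 0.152
```

Run:
```python
from h import *
s=observe();M=rot(s["ee_rot"]);print(s["qpos"].round(3),s["eef_pos"].round(4),"xyaw",np.arctan2(M[1,0],M[0,0]),s["force"],s["torque"],s["width"])
```

```text
[ 1.066  0.966 -1.18   1.762  0.992  1.142  0.697] [ 0.5747 -0.196   0.0659] xyaw 1.1411934462103532 [ 2.24141829 -4.27858269 -0.98257545] [-0.97427804 -0.48285382  0.0505048 ] 0.15161330738368906
```

>>> carry_out --targets '[[[0, 0, -0.1, 0, 0, 0, 0.5], [0, 0, -0.1, 0, 0, 0, 0.5], [0, 0, -0.1, 0, 0, 0, 0.5], [0, 0, -0.1, 0, 0, 0, 0.5], [0, 0, -0.1, 0, 0, 0, 0.5], [0, 0, -0.1, 0, 0, 0, 0.5], [0, 0, -0.03, 0, 0, 0, 0.5], [0, 0, 0, 0, 0, 0, 0.5], [0, 0, 0, 0, 0, 0, 0.5], [0, 0, 0, 0, 0, 0, 0.5]]]'

```text
t: 13.05
eef_pos: [0.5749, -0.1958, 0.0658]
ee_rot: [-0.684, 0.684, 0.18, -0.179]
force: [2.0, -5.0, -0.1]
width: 0.147
```

Run:
```python
from h import *
s=observe();M=rot(s["ee_rot"]);print(s["qpos"].round(3),s["eef_pos"].round(4),"xyaw",np.arctan2(M[1,0],M[0,0]),s["force"],s["torque"],s["width"])
_,im,d,W=wrist("w4")
im2,d2=grab_frame("top");Wt=cloud("top",d2)
for r in masks_of("call_bell_button","top")[:4]: print(round(r["p"],2),np.median(Wt[r["mask"]&(d2>0)],0).round(4))
red(im2,Wt)
cv2.imwrite("pics/fin.png",np.vstack([im,])[:, :]) ; cv2.imwrite("pics/topfin.png",cv2.resize(im2[130:330,250:520],None,fx=2.9,fy=2.9))
```

```text
[ 1.02   0.894 -1.081  1.763  0.902  1.07   0.123] [ 0.5749 -0.1958  0.0658] xyaw 0.5128741942940782 [ 2.02258811 -5.0292129  -0.07317376] [-1.06534573 -0.56150755  0.14290999] 0.14732868424379608
0.57 [0.3559 0.0531 0.0644]
0.56 [ 0.4084 -0.0483  0.0648]
0.51 [0.4894 0.0776 0.0649]
red 52 ((568.5722045898438, -182.37142944335938), (11.95386028289795, 24.408262252807617), 30.481550216674805) [ 0.5672 -0.18    0.0944]
```

View pics/w4.png

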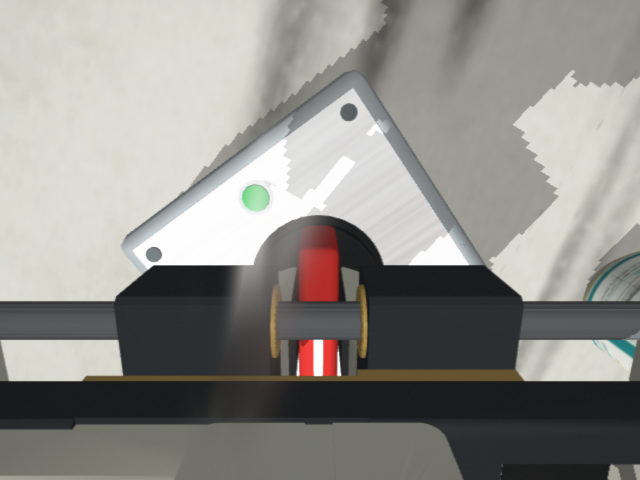

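View pics/topfin.png

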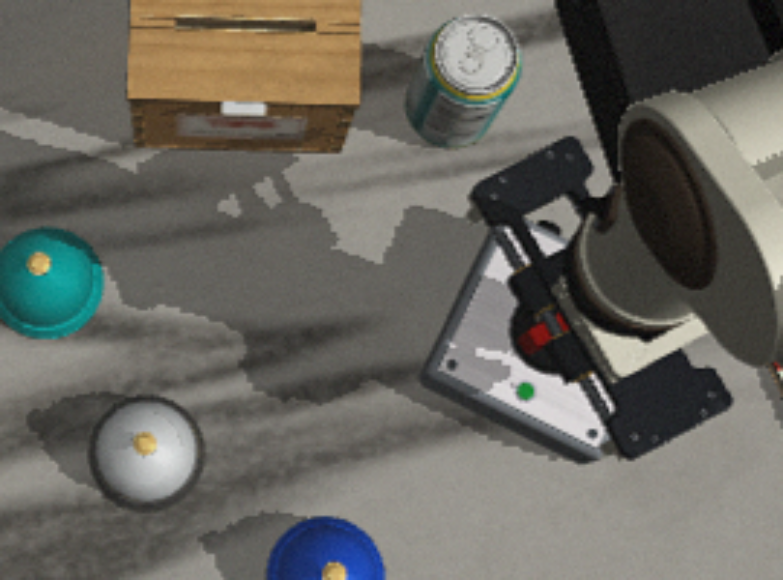

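The wrist view shows the bar still centred between the pads (320,300). The top view shows it turned to a yaw of about -1.04 from 0.17 (about 1.2 rad), with the silver bell and the can in place. Handing in.

Run:
```python
from h import *
s=observe();M=rot(s["ee_rot"]);print(np.arctan2(M[1,0],M[0,0]),s["torque"][2],s["width"],s["t"])
print(sign_off())
```

```text
0.5128489318955421 0.03914864174983104 0.15283372580316393 13.2
the job is handed in; nothing more can be done
None
```

I rang the silver bell and turned the red dial to its third click. I handed the job in at about 13.2 s with the fingers still holding the dial; no verdict was reported.

- **Bell:** I pressed the button with shut fingers until the force reached 44 N, with the tip at z ≈ 61.7 mm, so it was at its stop. After release, the wrist and top pictures showed the button up and the bell within about 1 mm of where it stood. The press was harder than the 8 N needed.
- **Dial:** The fingers held the bar at 30 N. The tool turned 1.23 rad clockwise. The top picture gave about 1.2 rad, but from only a few visible red pixels. The dial joint itself cannot be read directly.
- **Last checks:** The tool's angle was the same in the last two readings. The last torque readings about the vertical disagreed, 0.14 and then 0.04 N m, so they don't confirm the spring load.
- **Bystanders:** The can looked unmoved in the last top picture. I did not measure the can or the dip cup again at the end, but the arm never went near the dip cup.

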